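# Mesh the shredding disc with its drive and lock it

### The arm

A 7-joint arm with a two-finger parallel gripper is mounted at the origin on a cart in front of the work surface, level with it; the furniture and walls round the work are solid. World frame = base frame: x ahead of the robot, y to its left, z up, the work surface at z = 0. Lengths are in m, angles in rad, forces in N, time in s.
With the tool pointing down it reaches from about 0.375 to 0.925 m from the base axis. Payload 3.1 kg.
Tool frame: the origin (TCP) lies at the very end of the fingers, on their centre line; the grasp point (between the pads) lies 19 mm behind it; z points along the fingers, y is the line along which they close (so a half turn about z gives the same grasp; the last joint's range is limited). The gripper opens to 85 mm and grips with 20 to 120 N. Pads are 22 mm wide; open, the fingers measure 114 mm over their backs; the gripper's body (76 mm by 85 mm) begins 54 mm behind the grasp point. The pads swing forward as they close: fully open they stand 13 mm farther back than shut.
Start: joints at [-1.33, 0.383, 0.044, 1.598, -0.018, 1.161, -0.05], TCP at [0.216, 0.613, 0.231] pointing down, gripper open.
Joint ranges: [-2.61, 2.61], [-0.41, 2.15], [-1.48, 1.57], [0, 2.5], [-1.57, 4.71], [0.05, 1.97], [-2.85, 2.85]. Speed limits (rad/s): [2.79, 2.79, 3.14, 3.14, 3.14, 3.14, 3.14].

### API

Orientations are given as a rotation vector (axis times angle).
In Python, from cell import * gives the robot as it stands.
- The arm moves only by the shell command python3 -m crank 'ROWS' [FORCE]. ROWS is text: rows parted by semicolons, each of 5 numbers parted by spaces: the finger opening in cm, from 0 to 8.54, then the shift along the tool's x, y, z in cm, then the turn about the tool's z in rad. A call has 1 to 20 rows; each row shifts and turns the commanded pose from where the row before left it, along the tool's axes as they then stand; what a row does not reach is not made up. A row lasts 1/12 s, in which the tool goes at most 41.7 mm and 7.16 degrees, less where a joint would pass 70% of its speed; a pose out of reach is approached as far as the arm can. A call is refused whole if a number of a shift passes 4.17 or a number of a turn 0.125, either way. A call with a gripper value outside its range is refused whole. The fingers move at their own pace and stop on an object; FORCE is the grip in N (left out, the last holds). Time passes only in rows, so rows that do not move let the fingers close. It gives the time, the measured TCP pose, the force, the opening and the grip force at its end, in the units of the state.
- observe(): the state, without advancing time (a new reading comes with each control period).
- capture(name): name is "scene" or "top"; returns the picture (400x640x3 uint8, red, green, blue); there is no depth.
- get_calibration(name): a dict with "vfov" (degrees; the focal length in pixels is half the picture's height over the tangent of half this angle, whatever the lens; pixels are square), "cx", "cy" (the principal point, pixels), "rvec" (rotation vector, rad) and "tvec" (3), from world to camera coordinates, as OpenCV has them. Camera axes: x right, y down, z forward; pixel columns grow to the right and rows downward; lengths in m; the calibration is good to about 2 mm. A picture is of the moment at which its call begins. get_calibration takes no time and is no camera call.
- sign_off(): hands the job in; it is judged then, once.
The state is a dict: "t": time; "qpos": joint angles; "joint_vel": joint speeds; "joint_efforts": joint torques, N m; "position": TCP position; "tool_rot": TCP orientation; "contact_force": force on the tool from outside, world axes, zero at the start; "ft_torque": the same for the moment, N m; "gripper_width": finger opening in m; "grip_force": force on a finger pad.
Only numpy, scipy, OpenCV 4.12 (cv2) and the standard library are available. Lean on these libraries where they do the work, as an engineer would, in place of code of your own. Each camera call takes 0.05 s, during which the arm holds its last target. There are 200 camera calls.

### The job

Fit the steel shredding disc of the cheese shredder: it stands proud because its coupling teeth are resting on top of the drive's teeth. Turn the disc by its black wings until the teeth line up, press it down fully home on the drive, then push the orange locking key all the way in under the spindle head. Do not shift or knock over the olive jar and the tomato that stand beside the machine.

Things in the scene. Friction and masses are not known exactly. Their poses are not given: they have to be found in the camera images.
- shredder: White countertop cheese shredder, fixed: base 180 x 180 mm, 68 mm high, control panel on its -x face; open metal bowl on it, 200 mm across, rim 110 mm above the worktop, outlet chute at +y. Origin on the axis of bowl, spindle and disc, on the worktop.
- disc_hub (a point): On the axis, in the top face of the disc's black hub (76 mm across, 11 mm above the 172 mm steel disc): 130.5 mm above the worktop while the disc stands proud, 121 when home. x points along the key, from the axis out to its head; the wings stand along +y and -y. Hidden beneath are six teeth; the spaces between lie along x and every 60 degrees, marked by white lines on the hub (the key covers one).
- spindle_top (a point): Centre of the top of the steel spindle head, 30 mm across, 8 thick, 139 mm above the worktop; does not sink with the disc. Part of the drive, which is stiff to turn and at a new angle each time. x along its red line: six teeth, along x and every 60 degrees. They mesh when the red line points along a white line or the key: yaw of disc_hub and of spindle_top differ by a multiple of 60 degrees, within 4.
- wing_left (a point): Centre of the top of the wing on the disc's +y side, 55 mm from the axis; axes as disc_hub. Each wing is an upright black rib 15 mm thick along x, from 22 to 68 mm from the axis along y; its top is 23.5 mm above the hub's top face and it reaches down to the disc. Push its side to turn the disc, its top to press the disc down.
- wing_right (a point): The same for the wing on the -y side. The disc turns both ways about the vertical axis with light friction (0.15 N m, about 3 N at a wing) and stays where it is left.
- disc (a joint): How far the disc is pressed down, m: 0 standing proud (0.5 mm above the drive's teeth), 0.0095 fully home. A rubber ring grips the spindle, so the disc never drops by itself: with the teeth in line it takes about 7 N to press down (anywhere on wings or hub; it does not tilt) and stays down. It cannot be lifted off.
- key_head (a point): Centre of the outer upright face of the head of the orange locking key, a forked wedge 85 mm long that slides level on the disc's hub along the disc's x and turns and sinks with it; axes as disc_hub. Head 38 mm wide, 12 thick (inwards from this face), from 0.5 to 27.5 mm above the hub's top face. This point is 14 mm above that face, 102 mm from the axis when drawn out, 72 when fully in.
- key (a joint): How far the key is pushed in (along the disc's -x, towards the spindle), m: 0 drawn out, 0.030 fully in, where it stops. It slides with about 4 N and gets tighter in the last 2 or 3 mm as the wedge jams under the spindle head (15 N is enough); it stays where it is left and passes under the head only while the disc is home.
- olive_jar: Glass jar of olives with red lid, 66 mm across, 100 mm high, standing in front and to the right of the shredder; origin at the centre of its underside. Leave it alone.
- tomato: Tomato, 75 mm, on the worktop to the right of the shredder; origin at its underside. Leave it alone.

How it is judged:
On the way:
1. the disc meshes with the drive and is pressed home (down at least 8 of 9.5 mm) before the key is driven in (value of joint disc above 0.008 m and value of joint key below 0.02 m), for 0.2 s.
At the end, for the whole second after the job is handed in: The disc is home on the drive (at least 8 of its 9.5 mm down) and the locking key is in under the spindle head (at least 27.5 of its 30 mm) (value of joint disc above 0.008 m and value of joint key above 0.0275 m); the robot touches nothing.
It fails at once if the olive jar is shifted by more than 30 mm or tipped (distance of olive_jar from where it was at the start of the episode above 0.03 m or angle between olive_jar's own z axis and vertical above 0.6 rad).
It fails at once if the tomato is shifted by more than 30 mm (distance of tomato from where it was at the start of the episode above 0.03 m).
It also fails if it takes over 61 s, if anything falls off the work surface, if the arm or the gripper's body presses on something with over 40 N, if the wrist force passes 120 N, or if a joint passes its speed limit or range.

## Working session

There is one attempt and no reset: what is moved stays moved. The work goes in short steps, Python scripts to look and compute and a shell command to move; the robot and the scene stay as the last step left them, time stands still between calls to the robot, and variables do not carry over. Pictures are saved under pics/ and viewed, at most 10 in all, crops included, and the job is handed in when it is done.

```bash
ls; mkdir -p pics; python3 - <<'E'
from cell import *
import cv2
for n in("scene","top"):
    cv2.imwrite(f"pics/{n}0.png",capture(n)[:,:,::-1]); print(n,get_calibration(n))
s=observe();print({k:s[k] for k in("t","position","tool_rot","contact_force","gripper_width")})
E
```

```text
pics
scene {'vfov': 51.23396271487838, 'cx': 317.23902732855754, 'cy': 200.70501734980712, 'rvec': array([ 2.18793223, -0.65093889,  0.31841814]), 'tvec': array([-0.2686554 ,  0.39595223,  0.57075012])}
top {'vfov': 50.40765792114755, 'cx': 320.639255527436, 'cy': 200.69941163127604, 'rvec': array([ 2.18939217, -2.17703449,  0.05999207]), 'tvec': array([0.213645  , 0.48828839, 1.03594414])}
{'t': 0.1, 'position': array([0.21573004, 0.61225529, 0.23000993]), 'tool_rot': array([-0.52945523, -3.09634334,  0.00374307]), 'contact_force': array([-0.26977   , -1.44021232, -0.46669584]), 'gripper_width': 0.0854355705202947}
```

View pics/scene0.png

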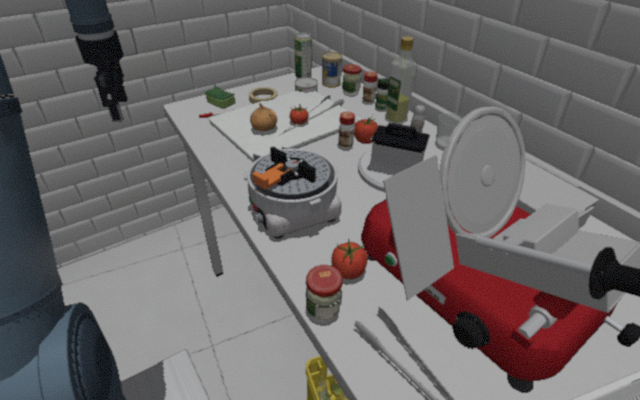

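View pics/top0.png

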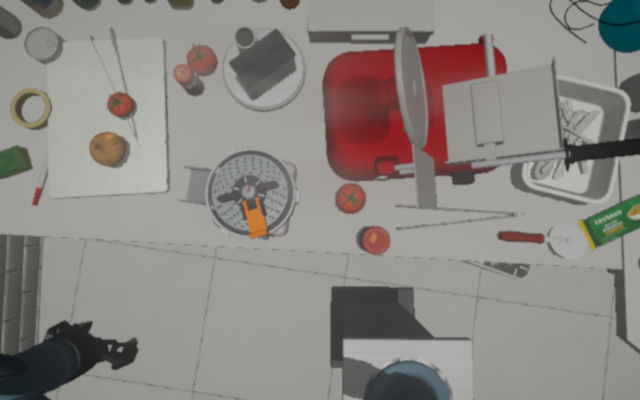

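The shredder is at about (292,185) in scene and (250,190) in top. The key points toward the robot, and the jar (375,240) and tomato (350,197) are to the right of it in top. I'll enlarge both views next.

```bash
python3 - <<'E'
import cv2,numpy as np
a=cv2.imread("pics/top0.png")[140:250,195:305]; b=cv2.imread("pics/scene0.png")[140:240,240:350]
f=lambda i:cv2.resize(i,None,fx=5,fy=5,interpolation=cv2.INTER_CUBIC)
cv2.imwrite("pics/ctop.png",f(a)); cv2.imwrite("pics/csc.png",f(b))
E
```

```text
(no output)
```

View pics/ctop.png

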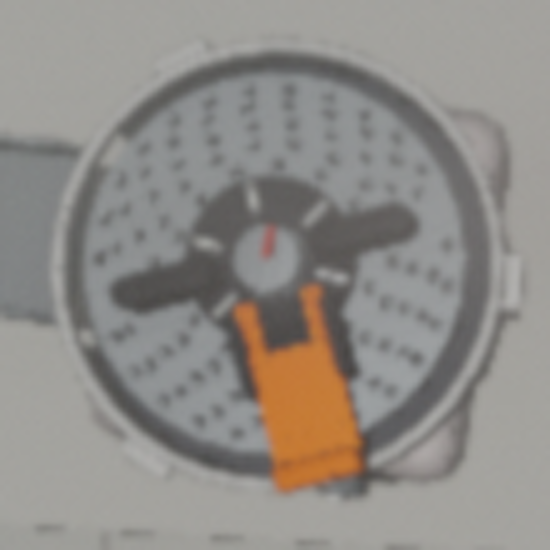

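View pics/csc.png

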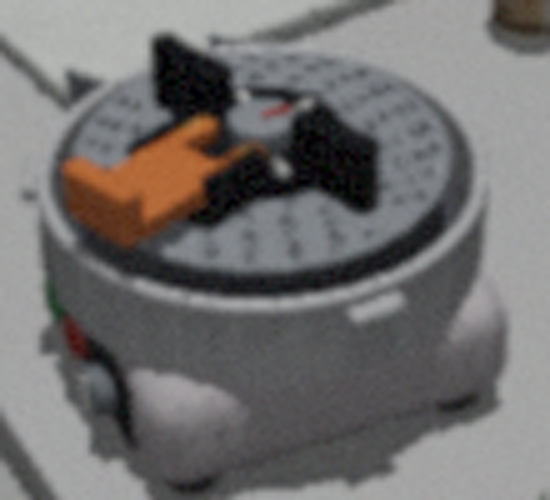

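```bash
cat > h.py <<'E'
import cv2,numpy as np
from cell import get_calibration
def cam(n):
    c=get_calibration(n);f=200/np.tan(np.radians(c["vfov"])/2)
    return np.array([[f,0,c["cx"]],[0,f,c["cy"]],[0,0,1.]]),cv2.Rodrigues(np.array(c["rvec"]))[0],np.array(c["tvec"])
def onz(n,p,z):
    K,R,t=cam(n);d=R.T@np.linalg.inv(K)@[*p,1];o=-R.T@t
    return o+d*(z-o[2])/d[2]
def tri(p,q,a="top",b="scene"):
    P=[];
    for n in(a,b):
        K,R,t=cam(n);P.append(K@np.c_[R,t])
    X=cv2.triangulatePoints(*P,np.array(p,float),np.array(q,float))[:,0];return X[:3]/X[3]
def proj(n,X):
    K,R,t=cam(n);return cv2.projectPoints(np.array(X,float).reshape(-1,3),cv2.Rodrigues(R)[0],t,K,None)[0][:,0]
T=lambda x,y:((x+.5)/5-.5+195,(y+.5)/5-.5+140)
S=lambda x,y:((x+.5)/5-.5+240,(y+.5)/5-.5+140)
E
python3 - <<'E'
from h import *
np.set_printoptions(precision=4,suppress=True)
for n in("top","scene"):
    K,R,t=cam(n);print(n,-R.T@t)
print("spindle",tri(T(266,257),S(265,117)))
print("redtip",tri(T(271,226),S(295,103)))
c=onz("top",T(266,257),.139);print(c)
r=onz("top",T(271,226),.139)-c;print("red",np.degrees(np.arctan2(r[1],r[0])))
h=.1305
for p in[(252,197),(317,212),(330,276),(205,243),(225,305)]:
    d=onz("top",T(*p),h)-c;a=np.degrees(np.arctan2(d[1],d[0]));print("white",a,a%60,np.hypot(*d[:2]))
for p in[(116,293),(414,218)]:
    d=onz("top",T(*p),.154)-c;a=np.degrees(np.arctan2(d[1],d[0]));print("wingtip",a,np.hypot(*d[:2]))
d=[onz("top",T(*p),.158) for p in[(275,490),(362,473)]];m=(d[0]+d[1])/2-c
print("key",d,np.degrees(np.arctan2(m[1],m[0])),np.hypot(*m[:2]))
print("keycorners tri",tri(T(275,490),S(66,165)),tri(T(362,473),S(137,207)))
b=onz("top",(196,175),0);print("jar",onz("top",(375,240),.1),"tom",onz("top",(350,197),.04))
E
```

```text
top [0.4184 0.2053 1.0677]
scene [ 0.1163 -0.3004  0.6715]
spindle [0.5003 0.375  0.1386]
redtip [0.5139 0.3721 0.1428]
[0.4996 0.3753 0.139 ]
red -8.17675317711057
white 16.71409237907277 16.71409237907277 0.02867891182983765
white -44.827029370102224 15.172970629897776 0.029482411259357057
white -105.64496434729314 14.35503565270686 0.02803754043509622
white 76.63183946446624 16.63183946446624 0.029585998904328656
white 136.86484637383748 16.86484637383748 0.028346714392718343
wingtip 105.57003269042535 0.06429248211297682
wingtip -76.53320948552782 0.06847476131576277
key [array([0.398 , 0.3663, 0.158 ]), array([0.4055, 0.3291, 0.158 ])] -164.2393047651103 0.10166423122491329
keycorners tri [0.3986 0.3662 0.157 ] [0.4084 0.3279 0.1552]
jar [0.3931 0.0918 0.1   ] tom [0.4949 0.1451 0.04  ]
```

```bash
python3 -m crank '5 0 0 0 0.12;5 0 0 0 0.12;5 0 0 0 0.12;5 0 0 0 0.12;5 0 0 0 0.12;5 0 0 0 0.12;5 0 0 0 0.12;5 0 0 0 0.118;5 0 0 0 0'
cat >> h.py <<'E'
def rel(target):
    "tool-frame shift in cm to a world TCP target, and tool y-axis yaw (deg)"
    from cell import observe
    s=observe();R=cv2.Rodrigues(np.array(s["tool_rot"]))[0]
    y=np.degrees(np.arctan2(R[1,1],R[0,1]))
    print("t",s["t"],"pos",np.round(s["position"],4),"yaw_y",y.round(2),"F",np.round(s["contact_force"],1),"w",s["gripper_width"])
    print("rel cm",np.round(R.T@(np.array(target)-s["position"])*100,2))
E
python3 - <<'E'
from h import *
from cell import capture
C=np.array([.4998,.3752])
acc=[]
for i in range(4):
    im=capture("top").astype(float);r=im[:,:,0]-im[:,:,1:].max(2)
    ys,xs=np.mgrid[180:203,238:260];w=r[180:203,238:260].copy()
    g=im[180:203,238:260];w[(w<15)|(g[:,:,1]-g[:,:,2]>25)|(np.hypot(xs-248,ys-190)>8)]=0
    acc.append(w)
w=np.mean(acc,0);m=w>0
P=np.array([onz("top",(x,y),.139)[:2]-C for x,y in zip(xs[m],ys[m])]);W=w[m]
mu=(P*W[:,None]).sum(0)/W.sum();cov=((P-mu).T*W)@(P-mu)/W.sum();v=np.linalg.eigh(cov)[1][:,1]
print(m.sum(),"mu",mu,"ang mu",np.degrees(np.arctan2(mu[1],mu[0])),"pca",np.degrees(np.arctan2(v[1],v[0])),cov)
a=np.radians(105.7);rel([.4998+.055*np.cos(a),.3752+.055*np.sin(a),.2])
E
```

```text
t: 0.85
position: [0.2157, 0.6126, 0.2305]
tool_rot: [1.899, 2.502, -0.002]
contact_force: [-0.1, 0.1, 0.2]
gripper_width: 0.0501
grip_force: 0.0
19 mu [ 0.00645798 -0.00056967] ang mu -5.041133749555343 pca 170.84116653723976 [[ 1.51330399e-05 -2.09102797e-06]
 [-2.09102797e-06  2.50073820e-06]]
t 1.05 pos [0.2159 0.6129 0.2309] yaw_y 15.83 F [-0.  -0.7 -0.1] w 0.05001124155217839
rel cm [-25.11  20.84   3.1 ]
```

```bash
python3 -m crank '5 -2.5 2.08 0 0;5 -2.5 2.08 0 0;5 -2.5 2.08 0 0;5 -2.5 2.08 0 0;5 -2.5 2.08 0 0;5 -2.5 2.08 0 0;5 -2.5 2.08 0 0;5 -2.5 2.08 0 0;5 -2.5 2.08 1.5 0;5 -2.5 2.08 1.5 0;5 0 0 0 0;5 0 0 0 0;5 0 0 0 0'
python3 - <<'E'
from h import *
from cell import capture
for n,(x,y) in dict(top=(195,110),scene=(240,90)).items():
    i=capture(n)[y:y+140,x:x+120,::-1];globals()[n]=cv2.resize(i,None,fx=3.3,fy=3.3,interpolation=cv2.INTER_CUBIC)
cv2.imwrite("pics/g1.png",np.hstack([top,scene]))
a=np.radians(105.7);rel([.4998+.055*np.cos(a),.3752+.055*np.sin(a),.131])
E
```

```text
t: 2.13
position: [0.4837, 0.4288, 0.201]
tool_rot: [-1.896, -2.504, 0.001]
contact_force: [0.4, 0.8, -0.2]
gripper_width: 0.05
grip_force: 0.0
t 2.2333 pos [0.4825 0.4307 0.2017] yaw_y 15.91 F [-0.3  0.1 -0.1] w 0.04977179134958066
rel cm [-0.33  0.16  7.07]
```

View pics/g1.png

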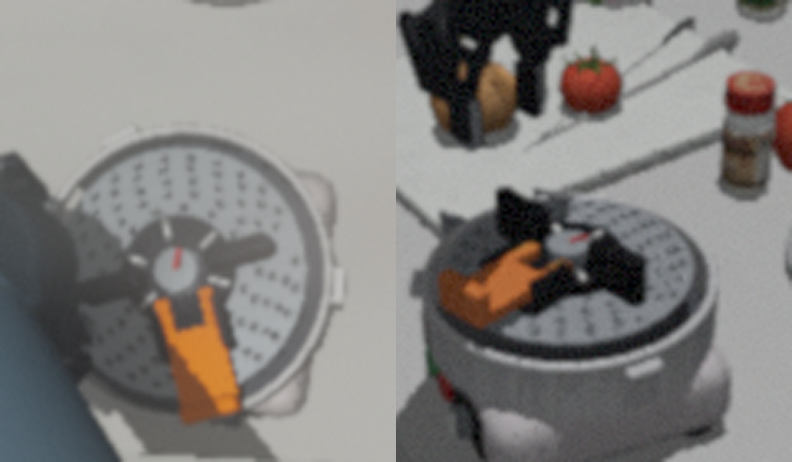

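The fingers are open above the left wing, which is at crop (520,215) in the scene view, and the line-up is plausible. Next I'll descend and grip it.

```bash
python3 -m crank '5 -0.2 0.1 1.4 0;5 0 0 1.4 0;5 0 0 1.4 0;5 0 0 1.4 0;5 0 0 1.2 0;5 0 0 0 0;3 0 0 0 0;2 0 0 0 0;1 0 0 0 0;1 0 0 0 0;0.5 0 0 0 0;0.5 0 0 0 0;0.5 0 0 0 0;0.5 0 0 0 0' 30
python3 - <<'E'
from h import *
rel([.4998+.055*np.cos(np.radians(81.8)),.3752+.055*np.sin(np.radians(81.8)),.133])
E
```

```text
t: 3.4
position: [0.4863, 0.4276, 0.1344]
tool_rot: [1.897, 2.504, 0.004]
contact_force: [0.8, -0.4, 2.8]
gripper_width: 0.0143
grip_force: 32.7
t 3.4 pos [0.4863 0.4276 0.1344] yaw_y 15.7 F [ 0.8 -0.4  2.8] w 0.014338763456597233
rel cm [-0.38  2.11  0.15]
```

```bash
python3 -m crank '0.5 -0.013 0.378 0 0.07;0.5 -0.013 0.378 0 0.07;0.5 -0.013 0.378 0 0.07;0.5 -0.013 0.378 0 0.07;0.5 -0.013 0.378 0 0.07;0.5 -0.013 0.378 0 0.07;0.5 0 0 0 0;0.5 0 0 0 0;0.5 0 0 0 0'
python3 - <<'E'
from h import *
from cell import capture
for n,(x,y) in dict(top=(195,110),scene=(240,90)).items():
    i=capture(n)[y:y+140,x:x+120,::-1];globals()[n]=cv2.resize(i,None,fx=3.3,fy=3.3,interpolation=cv2.INTER_CUBIC)
cv2.imwrite("pics/g2.png",np.hstack([top,scene]))
rel([.4998+.055*np.cos(np.radians(81.8)),.3752+.055*np.sin(np.radians(81.8)),.133])
E
```

```text
t: 4.15
position: [0.509, 0.4291, 0.1344]
tool_rot: [2.376, 2.055, 0.005]
contact_force: [1.8, 0.2, 4.7]
gripper_width: 0.0142
grip_force: 33.0
t 4.25 pos [0.5089 0.4291 0.1344] yaw_y -8.31 F [2.2 1.9 5.8] w 0.014426059677035176
rel cm [ 0.03 -0.14  0.14]
```

View pics/g2.png

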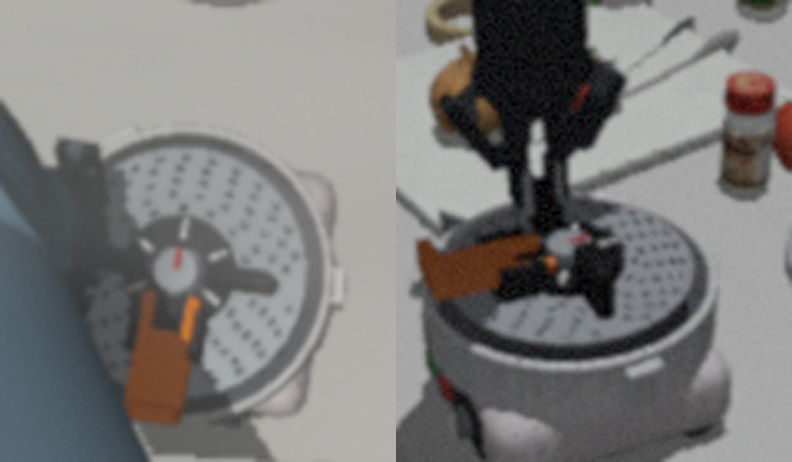

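The disc has turned, and the red line (180,247) now points along the white line (184,228). Pressing down with the grip held.

```bash
python3 -m crank '0.5 0 0 0.2 0;0.5 0 0 0.2 0;0.5 0 0 0.2 0;0.5 0 0 0.2 0;0.5 0 0 0.15 0;0.5 0 0 0 0;0.5 0 0 0 0;0.5 0 0 0 0' 60
python3 - <<'E'
from h import *
rel([.5076,.4296,.1245])
E
```

```text
t: 4.92
position: [0.5089, 0.4291, 0.125]
tool_rot: [2.377, 2.055, 0.005]
contact_force: [2.6, 1.4, 5.9]
gripper_width: 0.0133
grip_force: 64.0
t 4.9167 pos [0.5089 0.4291 0.125 ] yaw_y -8.31 F [2.6 1.4 5.9] w 0.013317494862972457
rel cm [ 0.03 -0.14  0.05]
```

```bash
python3 -m crank '0.5 0 0 0.15 0;0.5 0 0 0.15 0;0.5 0 0 0 0;0.5 0 0 0 0'; python3 -m crank '0.5 0 0 -0.3 0;0.5 0 0 0 0;2 0 0 0 0;5 0 0 0 0;5 0 0 0 0;5 0 0 0 0;5 0 0 -1 0;5 0 0 -1.5 0;5 0 0 -2 0;5 0 0 -3 0;5 0 0 0 0;5 0 0 0 0'
python3 - <<'E'
from h import *
rel([.37,.393,.2])
E
```

```text
t: 5.25
position: [0.509, 0.4292, 0.1248]
tool_rot: [-2.376, -2.054, -0.004]
contact_force: [-2.3, -2.6, 17.2]
gripper_width: 0.0134
grip_force: 65.5
t: 6.25
position: [0.5095, 0.4295, 0.202]
tool_rot: [-2.377, -2.053, -0.009]
contact_force: [-0.1, -1.1, -0.3]
gripper_width: 0.0501
grip_force: 0.0
t 6.25 pos [0.5095 0.4295 0.202 ] yaw_y -8.38 F [-0.1 -1.1 -0.3] w 0.05014206714670084
rel cm [ -5.64 -13.27   0.13]
```

```bash
python3 -m crank '0 0 -1 0 -0.121;0 0 0 0 -0.121;0 0 0 0 -0.121;0 0 0 0 -0.121;0 0 0 0 -0.121;0 0 0 0 -0.121;0 0 0 0 -0.121;0 0 0 0 -0.121;0 0 0 0 -0.121;0 0 0 0 -0.121;0 0 0 0 -0.121;0 0 0 0 -0.121;0 0 0 0 -0.119;0 0 0 0 0;0 0 0 0 0'
python3 - <<'E'
from h import *
rel([.3632,.3951,.2])
E
```

```text
t: 7.5
position: [0.4974, 0.4293, 0.1976]
tool_rot: [-0.233, -3.131, 0.002]
contact_force: [0.2, 0.0, -0.6]
gripper_width: 0.0004
grip_force: 0.0
t 7.5 pos [0.4974 0.4293 0.1976] yaw_y 81.47 F [ 0.2  0.  -0.6] w 0.00038292844533565663
rel cm [12.76 -5.37 -0.21]
```

```bash
python3 -m crank '0 2.55 -1.07 0 0;0 2.55 -1.07 0 0;0 2.55 -1.07 0 0;0 2.55 -1.07 0 0;0 2.55 -1.07 0 0;0 0 0 0 0;0 0 0 0 0;0 0 0 0 0'
python3 - <<'E'
from h import *
from cell import capture
for n,(x,y) in dict(top=(195,110),scene=(240,90)).items():
    i=capture(n)[y:y+140,x:x+120,::-1];globals()[n]=cv2.resize(i,None,fx=3.3,fy=3.3,interpolation=cv2.INTER_CUBIC)
cv2.imwrite("pics/g3.png",np.hstack([top,scene]))
rel([.3632,.3951,.131])
E
```

```text
t: 8.17
position: [0.3647, 0.3956, 0.1989]
tool_rot: [0.231, 3.132, 0.001]
contact_force: [0.1, -0.3, 0.0]
gripper_width: 0.0002
grip_force: 0.0
t 8.2667 pos [0.3656 0.3956 0.199 ] yaw_y 81.51 F [-0.  -0.4 -0.3] w 0.0002049217723483638
rel cm [ 0.24 -0.09  6.8 ]
```

View pics/g3.png

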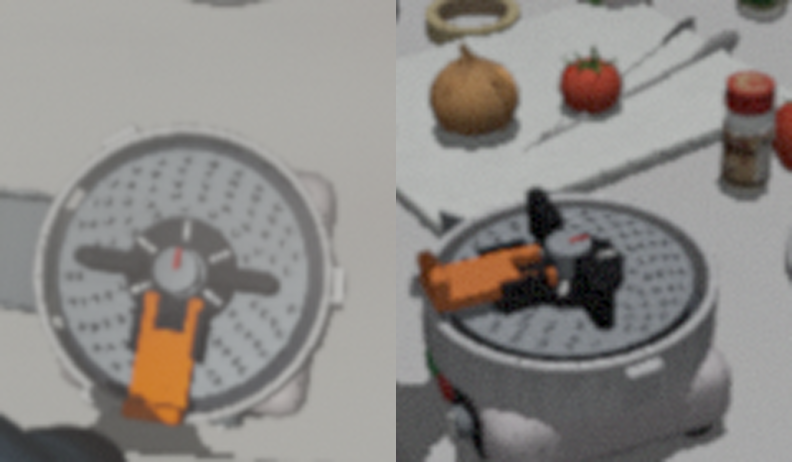

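The disc is seated, since the spindle head now stands clear. The key is still drawn out, with its head near crop (152,413). Lowering, then pushing.

```bash
python3 -m crank '0 0.2 0 2 0;0 0 0 2 0;0 0 0 1.6 0;0 0 0 1.2 0;0 0 0 0 0;0 -1 0 0 0;0 -1 0 0 0;0 -0.5 0 0 0;0 -0.4 0 0 0;0 -0.4 0 0 0;0 -0.4 0 0 0;0 0 0 0 0'
python3 - <<'E'
from h import *
rel([.4998-.9895*.083,.3752+.1444*.083,.131])
E
```

```text
t: 9.27
position: [0.3992, 0.3913, 0.1314]
tool_rot: [0.229, 3.133, 0.003]
contact_force: [-1.7, 1.1, 2.1]
gripper_width: -0.0001
grip_force: 1.2
t 9.2667 pos [0.3992 0.3913 0.1314] yaw_y 81.66 F [-1.7  1.1  2.1] w -7.810254589103477e-05
rel cm [-1.89 -0.13  0.05]
```

```bash
python3 -m crank '0 -0.4 0 0 0;0 -0.4 0 0 0;0 -0.4 0 0 0;0 -0.3 0 0 0;0 -0.2 0 0 0;0 -0.2 0 0 0;0 0 0 0 0;0 0 0 0 0;0 0 0 0 0'
python3 - <<'E'
from h import *
rel([.4998-.9895*.083,.3752+.1444*.083,.131])
E
```

```text
t: 10.02
position: [0.4181, 0.3868, 0.1305]
tool_rot: [0.23, 3.133, -0.002]
contact_force: [-2.0, 1.1, 0.6]
gripper_width: 0.0001
grip_force: 1.0
t 10.0167 pos [0.4181 0.3868 0.1305] yaw_y 81.62 F [-2.   1.1  0.6] w 0.00014784513184500764
rel cm [ 0.04  0.03 -0.05]
```

```bash
python3 -m crank '0 -0.2 0 0 0;0 -0.2 0 0 0;0 0 0 0 0;0 0 0 0 0'; python3 -m crank '0 -0.2 0 0 0;0 -0.2 0 0 0;0 0 0 0 0;0 0 0 0 0'; python3 -m crank '0 -0.1 0 0 0;0 -0.1 0 0 0;0 0 0 0 0;0 0 0 0 0'
```

```text
t: 10.35
position: [0.419, 0.3867, 0.1304]
tool_rot: [-0.227, -3.129, 0.004]
contact_force: [-7.7, 0.3, 4.0]
gripper_width: -0.0003
grip_force: 3.5
t: 10.68
position: [0.419, 0.3867, 0.1303]
tool_rot: [-0.224, -3.122, 0.007]
contact_force: [-13.1, -0.2, 9.6]
gripper_width: -0.0001
grip_force: 6.6
t: 11.02
position: [0.4191, 0.387, 0.1303]
tool_rot: [-0.222, -3.12, 0.007]
contact_force: [-17.2, 0.1, 10.9]
gripper_width: 0.0003
grip_force: 8.1
```

```bash
python3 -m crank '0 -0.2 0 0 0;0 -0.2 0 0 0;0 0 0 0 0;0 0 0 0 0'; python3 -m crank '0 1 0 0 0;0 1 0 0 0;0 2 0 0 0;0 2 0 0 0;0 0 0 -3 0;0 0 0 -3 0;0 0 0 -3 0;0 3 0 0 0;0 0 0 0 0;0 0 0 0 0;0 0 0 0 0'
python3 - <<'E'
from h import *
from cell import capture
for n,(x,y) in dict(top=(195,110),scene=(240,90)).items():
    i=capture(n)[y:y+140,x:x+120,::-1];globals()[n]=cv2.resize(i,None,fx=3.3,fy=3.3,interpolation=cv2.INTER_CUBIC)
cv2.imwrite("pics/g4.png",np.hstack([top,scene]))
E
```

```text
t: 11.35
position: [0.4192, 0.3878, 0.1303]
tool_rot: [-0.219, -3.114, 0.008]
contact_force: [-21.8, 0.9, 14.2]
gripper_width: 0.0001
grip_force: 11.0
t: 12.27
position: [0.3434, 0.3973, 0.22]
tool_rot: [0.231, 3.132, -0.003]
contact_force: [0.2, -0.6, -0.4]
gripper_width: -0.0005
grip_force: 0.0
```

View pics/g4.png

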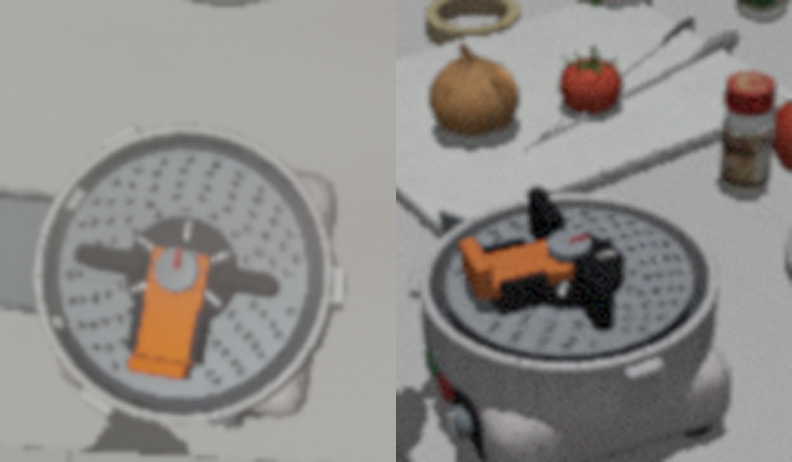

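The key's fork is now under the spindle head, with the head's outer edge at crop (128,370)–(188,378). Checking its distance from the axis.

```bash
python3 - <<'E'
from h import *
q=lambda x,y:((x+.5)/3.3-.5+195,(y+.5)/3.3-.5+110)
m=(onz("top",q(128,370),.1485)+onz("top",q(188,378),.1485))/2
print(np.hypot(*(m[:2]-[.4998,.3752])))
from cell import capture
im=capture("top").astype(int);o=(im[:,:,0]>120)&(im[:,:,0]-im[:,:,2]>70);o[:, :230]=0;o[:,275:]=0;o[:170]=0;o[235:]=0
y,x=np.nonzero(o);P=np.array([onz("top",(a,b),.1485)[:2]-[.4998,.3752] for a,b in zip(x,y)])@[-.9895,.1444];print(len(x),np.sort(P)[-8:])
E
```

```text
0.07108095153009314
486 [0.07093917 0.07108604 0.071118   0.07126489 0.07141187 0.07144363
 0.07159063 0.07176928]
```

Measured 71–72 mm against 72 mm when fully in, and it was a hard stop at over 20 N, so the key is home.

```bash
python3 -c "
from cell import *
print(sign_off())"
```

```text
the job is handed in; nothing more can be done
None
```

The disc is meshed and pressed home, the locking key is fully in under the spindle head (stopped hard above 20 N, measured 71–72 mm from the axis against 72 mm), the arm never went near the jar or tomato, and the job is handed in; no verdict was returned.

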